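# Refit the washed grinder parts on the drive post and lock them

### The job

Put the grinder's three washed steel parts back on its flat-sided drive post in this order: the big thick spacer at the bottom, then the ribbed grinding ring, then the small locking collar. Hold each part while you lower it down the post until it sits fully home (do not drop it) and let it go before fetching the next; finally give the seated collar about a quarter turn, either way, so that it is locked under the head of the post, and let go. Do not knock over or push away the fruit, coffee capsule, shaker, spice jar, glass and mug that stand around.

Things in the scene. Friction and masses are not known exactly. Their poses are not given: they have to be found in the camera images.
- grinder_foot: Foot of a kitchen grinder, fixed: round white base 110 mm across, flat deck 18 mm above the worktop, steel post in its middle. Origin: centre of the underside; x along the post's long side. Two steel cheeks (20 mm high over the deck, 6 x 30 mm) face the post on its +x and -x sides, inner faces 35 mm from its axis: fingers fit beside the spacer only on the +y and -y sides.
- seat (a point): Centre of the deck at the foot of the post; axes as grinder_foot. Heights above it: 0 to 33 mm flat bar, 24 mm along x by 10 mm along y, last 3 mm chamfered; 33 to 50.5 mm round neck, 9.6 mm across. Home heights of the undersides: spacer 0, grinding ring 20, locking collar 34 mm. The seated collar surrounds the neck, with 2.5 mm of play under the head, and can be turned there.
- post_top (a point): Top of the post, 60 mm above the seat; axes as grinder_foot. The head, from 50.5 to 60 mm above the seat, has the bar's outline, 24 mm along x by 10 mm along y; its last 4.5 mm taper to 14 x 4 mm.
- spacer: Spacer, largest and thickest: steel disc, diameter 62 mm, 20 mm thick, 80 to 170 g, plain faces; two grip flats on its rim 54 mm apart; straight slot 28 x 14 mm through its centre; upper and lower faces alike, edges bevelled 1 mm. Lies flat on the worktop at first. Origin: centre of its underside; z up, x along the slot, flats face +y and -y (a half turn about z changes nothing).
- grinding_ring: Grinding ring: steel disc, diameter 56 mm, 14 mm thick, 55 to 115 g, 12 fine dark radial ribs on each face; two grip flats on its rim 48 mm apart; straight slot 28 x 14 mm through its centre; upper and lower faces alike, edges bevelled 1 mm. Lies flat on the worktop at first. Origin: centre of its underside; z up, x along the slot, flats face +y and -y (a half turn about z changes nothing).
- locking_collar: Locking collar, smallest: steel disc, diameter 48 mm, 14 mm thick, 45 to 100 g, dark knurl marks on its round ends; two grip flats on its rim 40 mm apart; straight slot 28 x 14 mm through its centre; upper and lower faces alike, edges bevelled 1 mm. Lies flat on the worktop at first. Origin: centre of its underside; z up, x along the slot, flats face +y and -y (a half turn about z changes nothing).
- mandarin: Mandarin, 58 mm in diameter, 53 mm tall, loose bystander among the parts. Origin: its underside.
- capsule: Coffee capsule, 37 mm in diameter, 28 mm tall, loose bystander among the parts. Origin: centre of its underside.
- salt_shaker: Salt shaker with grey top, 44 mm in diameter, 90 mm tall, loose bystander. Origin: centre of its underside.
- pepper_jar: Round glass spice jar with a green lid, 44 mm in diameter, 99 mm tall, loose bystander. Origin: centre of its underside.
- tumbler: Clear drinking glass, 80 mm in diameter, 88 mm tall, loose bystander. Origin: centre of its underside.
- mug: White mug, 88 mm in diameter, 102 mm tall, 127 mm long with its handle, loose bystander. Origin: underside, in the middle of its 127 mm length; the handle points along -y of its frame.
There are look-alikes about, which are no part of the job. What is shaped like the spacer but purple or red is not meant.

How it is judged (in metres and radians):
On the way, in this order (a step that is already met when the one before it is completed fails the run):
1. the spacer is lowered down the post in the grip to within 8 mm of its place (not dropped) (horizontal distance between spacer and seat below 0.005 m and z of spacer in the frame of seat between -0.003 and 0.008 m and contact force between the fingers and spacer above 0.5 N), for 0.05 s.
2. the spacer is fully home and let go (horizontal distance between spacer and seat below 0.005 m and z of spacer in the frame of seat between -0.003 and 0.0025 m and angle between spacer's own z axis and vertical below 0.08 rad and contact force between the fingers and spacer below 0.1 N), for 0.2 s.
3. the grinding ring is lowered down the post in the grip to within 8 mm of its place (not dropped) (horizontal distance between grinding_ring and seat below 0.005 m and z of grinding_ring in the frame of seat between 0.017 and 0.028 m and contact force between the fingers and grinding_ring above 0.5 N), for 0.05 s.
4. the grinding ring is fully home and let go (horizontal distance between grinding_ring and seat below 0.005 m and z of grinding_ring in the frame of seat between 0.017 and 0.0225 m and angle between grinding_ring's own z axis and vertical below 0.08 rad and contact force between the fingers and grinding_ring below 0.1 N), for 0.2 s.
5. the locking collar is lowered down the post in the grip to within 8 mm of its place (not dropped) (horizontal distance between locking_collar and seat below 0.005 m and z of locking_collar in the frame of seat between 0.031 and 0.042 m and contact force between the fingers and locking_collar above 0.5 N), for 0.05 s.
6. the locking collar is fully home and let go, turned across the head of the post by more than 52 degrees (horizontal distance between locking_collar and seat below 0.005 m and z of locking_collar in the frame of seat between 0.031 and 0.0365 m and angle between locking_collar's own z axis and vertical below 0.08 rad and contact force between the fingers and locking_collar below 0.1 N and angle between the x axis of locking_collar and the x axis of seat, either way round above 0.9 rad), for 0.2 s.
At the end, for the whole second after the job is handed in: Spacer, grinding ring, locking collar sit on the post in this order from below: centred within 5 mm, underside within 2.5 mm of home (0, 20, 34 mm above the seat), tilt under 0.08 rad; the collar's slot over 0.9 rad across the head; all at rest and let go (all of step 2 and all of step 4 and all of step 6 and linear speed of each of spacer, grinding_ring, locking_collar below 0.02 m/s); the robot touches nothing.
It fails at once if the mandarin or the coffee capsule is pushed more than 30 mm away or tipped over (distance of any of mandarin, capsule from where it was at the start of the episode above 0.03 m or angle between any of mandarin, capsule's own z axis and vertical above 0.5 rad).
It fails at once if the shaker, spice jar, tumbler or mug is pushed more than 30 mm away or tipped over (distance of any of salt_shaker, pepper_jar, tumbler, mug from where it was at the start of the episode above 0.03 m or angle between any of salt_shaker, pepper_jar, tumbler, mug's own z axis and vertical above 0.5 rad).
It also fails if it takes over 72 s, if anything falls off the work surface, if the arm or the gripper's body presses on something with over 40 N, if the wrist force passes 120 N, or if a joint passes its speed limit or range.

### The arm

A 6-joint arm with a two-finger parallel gripper is mounted at the origin on a cart in front of the work surface, level with it; the furniture and walls round the work are solid. World frame = base frame: x ahead of the robot, y to its left, z up, the work surface at z = 0. Lengths are in m, angles in degrees, forces in N, time in s.
With the tool pointing down it reaches from about 0.3 to 0.75 m from the base axis. Payload 8.5 kg.
Tool frame: the origin (TCP) lies midway between the tips of the shut fingers; the grasp point (between the pads) lies 19 mm behind it (env.hold_point_z is the distance from the TCP to the grasp point, in m); z points along the fingers, y is the line along which they close (so a half turn about z gives the same grasp; the last joint's range is limited). The gripper opens to 85 mm and grips with 20 to 120 N. Pads are 22 mm wide; open, the fingers measure 114 mm over their backs; the gripper's body (76 mm by 85 mm) begins 54 mm behind the grasp point. The pads swing forward as they close: fully open they stand 13 mm farther back than shut.
Start: joints at [63.467, 21.807, 74.336, -0, 83.858, -12.336], TCP at [0.135, 0.533, 0.231] pointing down, gripper open.
Joint ranges: [-178.18, 178.18], [-50.72, 133.34], [12.68, 142.11], [-81.47, 261.47], [9.98, 163.14], [-165.26, 165.26]. Speed limits (degrees/s): [136.94, 136.94, 180, 180, 180, 180].

### API

Orientations are given as a 3x3 rotation matrix whose columns are the frame's x, y, z axes.
In Python, from rig import observe, get_image, camera_info, env gives the robot as it stands.
- The arm moves only by the tool drive_tool, never from a script. Its arguments are lists of equal length, an entry for each row: "offset": the shift along the tool's x, y, z in units of 40 mm (1.0 is 40 mm), a list of three; "turn": the turn, a rotation vector about the tool's x, y, z in units of 6 degrees (1.0 is 6 degrees), a list of three; "hand": the opening, from 0 (shut) to 1 (fully open). A call has exactly 10 rows; each row shifts and turns the commanded pose from where the row before left it, along the tool's axes as they then stand; what a row does not reach is not made up. A row lasts 1/8 s, in which the tool goes at most 62.5 mm and 10.7 degrees, less where a joint would pass 70% of its speed; a pose out of reach is approached as far as the arm can. A call is refused whole if a number of a shift passes 1 or a number of a turn 1, either way. A call with a gripper value outside its range is refused whole. The fingers move at their own pace and stop on an object; "newtons" is the grip in N (left out, the last holds). Time passes only in rows, so rows that do not move let the fingers close, or fill a call up. It gives the time, the measured TCP pose, the force, the opening and the grip force at its end, in the units of the state.
- observe(): the state, without advancing time (a new reading comes with each control period).
- get_image(name): name is "side" or "top" or "wrist"; returns the picture (384x512x3 uint8, blue, green, red); there is no depth.
- camera_info(name): a dict with "fx", "fy", "cx", "cy" (pixels), "k1" (the pictures are not rectified: a ray, as slopes to the right and down, at radius r is drawn at 1 + k1 r^2 times it, then the intrinsics apply), "world_to_cam" (4x4, takes a point from world to camera coordinates). Camera axes: x right, y down, z forward; pixel columns grow to the right and rows downward; lengths in m; the calibration is good to about 2 mm. A picture is of the moment at which its call begins: read the wrist's pose just before it. camera_info takes no time and is no camera call; for the wrist camera it gives the pose at the moment of the call.
- env.close_job(): hands the job in; it is judged then, once.
The state is a dict: "time_s": time; "q": joint angles; "qvel": joint speeds; "joint_efforts": joint torques, N m; "position": TCP position; "tool_rot": TCP orientation; "ft_force": force on the tool from outside, world axes, zero at the start; "wrist_torque": the same for the moment, N m; "grip_width": finger opening in m; "gripper_force": force on a finger pad.
Only numpy, scipy, OpenCV 4.12 (cv2) and the standard library are available. Lean on these libraries where they do the work, as an engineer would, in place of code of your own. Each camera call takes 0.05 s, during which the arm holds its last target. There are 200 camera calls.

## Working session

There is one attempt and no reset: what is moved stays moved. The work goes in short steps, Python scripts to look and compute and a tool call to move; the robot and the scene stay as the last step left them, time stands still between calls to the robot, and variables do not carry over. Pictures are saved under pics/ and viewed, at most 10 in all, crops included, and the job is handed in when it is done.

Besides the shell and the picture viewer there is one more tool, called after "Request:" as a command line: name --argument value ..., lists and objects as JSON in quotes. drive_tool: Moves the arm, as the interface text tells. Its arguments: {"type":"object","properties":{"offset":{"type":"array"},"turn":{"type":"array"},"hand":{"type":"array"},"newtons":{"type":"number"}},"required":["offset","turn","hand"]}

```bash
mkdir -p pics; ls
cat > h.py <<'E'
import numpy as np, cv2
from rig import observe, get_image, camera_info, env
def ray(name,uv,ci=None):
    c=ci or camera_info(name); T=np.array(c["world_to_cam"])
    d=np.array([(uv[0]-c["cx"])/c["fx"],(uv[1]-c["cy"])/c["fy"]]); s=d.copy()
    for _ in range(20): s=d/(1+c["k1"]*(s@s))
    R=T[:3,:3]; o=-R.T@T[:3,3]; return o,R.T@np.array([s[0],s[1],1])
def onz(name,uv,z,ci=None):
    o,d=ray(name,uv,ci); return o+d*(z-o[2])/d[2]
def proj(name,p,ci=None):
    c=ci or camera_info(name); T=np.array(c["world_to_cam"]); q=T[:3,:3]@np.array(p)+T[:3,3]
    s=q[:2]/q[2]; s=s*(1+c["k1"]*(s@s)); return np.array([s[0]*c["fx"]+c["cx"],s[1]*c["fy"]+c["cy"]])
E
python3 - <<'E'
from h import *
for n in("top","side","wrist"):
    im=get_image(n); cv2.imwrite(f"pics/{n}0.png",im); c=camera_info(n); T=np.array(c["world_to_cam"]); print(n,c["fx"],c["k1"],(-T[:3,:3].T@T[:3,3]).round(3),T[2,:3].round(2))
t=cv2.imread("pics/top0.png"); cv2.imwrite("pics/top0b.png",cv2.resize(t,(800,600)))
s=observe();print(s);print(env.hold_point_z)
E
```

```text
pics
top 375.42595168059756 -0.1275804334828741 [0.373 0.041 1.055] [ 0.18 -0.01 -0.98]
side 369.48408325003214 -0.05138758804606505 [0.404 0.873 0.516] [ 0.14 -0.87 -0.48]
wrist 330.0740936035114 -0.007563637611987135 [0.058 0.553 0.374] [ 0.3  -0.08 -0.95]
{'time_s': 0.15, 'q': array([ 6.34673397e+01,  2.18344667e+01,  7.43724695e+01, -1.12039507e-03,
        8.38567482e+01, -1.23378030e+01]), 'qvel': array([ 0.08518201, -0.02489347, -0.14985783, -0.00779251, -0.03998015,
        0.0868285 ]), 'joint_efforts': array([ 2.62374677e-03, -4.48621595e+01, -2.31347036e+01, -1.32308860e-04,
        3.77496559e-03,  5.49445588e-06]), 'position': array([0.13479865, 0.53300297, 0.23084522]), 'tool_rot': array([[-9.69467827e-01,  2.45218071e-01, -4.79121767e-04],
       [ 2.45218442e-01,  9.69467333e-01, -1.00312287e-03],
       [ 2.18509047e-04, -1.08998484e-03, -9.99999382e-01]]), 'ft_force': array([-0.52946668,  0.27742527, -0.19190559]), 'wrist_torque': array([ 0.03697461,  0.0111496 , -0.00304062]), 'gripper_force': 0.0, 'grip_width': 0.0851981571953366}
0.0187
```

View pics/top0b.png

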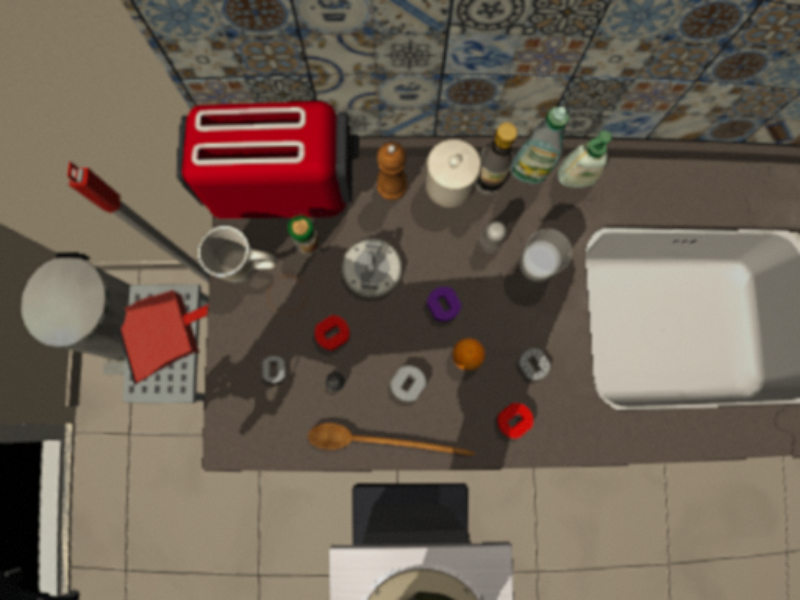

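The top view (800x600 scale) shows the foot at (372,268). The steel discs are at (408,383), (535,364) and (273,369); the largest is (408,383). The look-alikes are the red discs at (332,333) and (515,421) and the purple one at (444,304). The capsule is at (335,381) and the mandarin at (468,354). I'll check the three steel discs and the foot in one close crop.

Run:
```python
from h import *
t=cv2.imread("pics/top0.png")
f=.64
P=dict(foot=(372,268),A=(408,383),B=(535,364),C=(273,369))
tiles=[]
for k,(u,v) in P.items():
    u,v=u*f,v*f
    print(k,onz("top",(u,v),.015).round(3)); tiles.append(cv2.resize(t[int(v)-25:int(v)+25,int(u)-25:int(u)+25],(300,300),interpolation=cv2.INTER_CUBIC))
for k,(u,v,z) in dict(mand=(468,354,.03),caps=(335,381,.02),salt=(496,232,.09),pep=(302,228,.1),mug=(225,252,.08),tum=(545,258,.05),red1=(332,333,.01),purp=(444,304,.01),red2=(515,421,.01)).items(): print(k,onz("top",(u*f,v*f),z).round(3))
cv2.imwrite("pics/mos.png",np.vstack([np.hstack(tiles[:2]),np.hstack(tiles[2:])]))
```

```text
foot [0.642 0.082 0.015]
A [0.433 0.019 0.015]
B [ 0.463 -0.208  0.015]
C [0.46  0.259 0.015]
mand [ 0.481 -0.087  0.03 ]
caps [0.437 0.148 0.02 ]
salt [ 0.685 -0.135  0.09 ]
pep [0.692 0.198 0.1  ]
mug [0.658 0.336 0.08 ]
tum [ 0.649 -0.229  0.05 ]
red1 [0.524 0.155 0.01 ]
purp [ 0.575 -0.048  0.01 ]
red2 [ 0.363 -0.169  0.01 ]
```

View pics/mos.png

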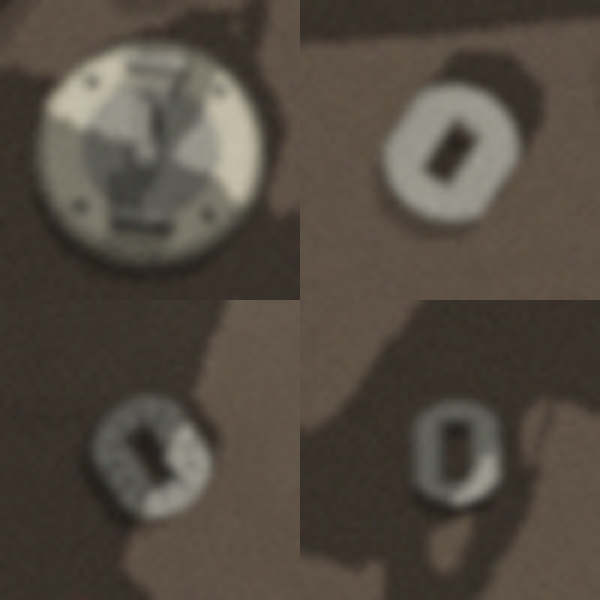

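The crop confirms the choice. A at (408,383) is the largest and plain, so it is the spacer, with its slot at about -30° yaw. B at (535,364) has ribs, so it is the grinding ring, about +30°. C at (273,369) is the smallest, so it is the collar, about 0°. The foot's cheeks are at the top and bottom, so its x axis runs along world x. First I'll move over the foot for a wrist look.

Request:
drive_tool --offset '[[-1,-0.53,0],[-1,-0.53,0],[-1,-0.53,0],[-1,-0.53,0],[-1,-0.53,0],[-1,-0.53,0],[-1,-0.53,0],[-1,-0.53,0],[-1,-0.53,0],[-1,-0.53,0]]' --turn '[[0,0,0],[0,0,0],[0,0,0],[0,0,0],[0,0,0],[0,0,0],[0,0,0],[0,0,0],[0,0,0],[0,0,0]]' --hand '[1,1,1,1,1,1,1,1,1,1]'

```text
time_s: 1.4
position: [0.4716, 0.2284, 0.2312]
tool_rot: [[-0.969, 0.245, -0.0], [0.245, 0.969, -0.0], [0.0, -0.0, -1.0]]
ft_force: [-0.0, 0.3, -0.1]
grip_width: 0.0855
gripper_force: 0.0
```

Request:
drive_tool --offset '[[-1,-0.53,0.1],[-1,-0.53,0.1],[-1,-0.53,0.1],[-0.9,-0.53,0.1],[-0.8,-0.5,0.2],[0,0,0.2],[0,0,0],[0,0,0],[0,0,0],[0,0,0]]' --turn '[[0,0,0],[0,0,0],[0,0,0],[0,0,0],[0,0,0],[0,0,-0.8],[0,0,-0.8],[0,0,-0.77],[0,0,0],[0,0,0]]' --hand '[1,1,1,1,1,1,1,1,1,1]'

```text
time_s: 2.65
position: [0.6272, 0.0819, 0.1992]
tool_rot: [[-1.0, 0.001, -0.0], [0.001, 1.0, -0.0], [0.0, -0.0, -1.0]]
ft_force: [-1.0, -0.6, 0.1]
grip_width: 0.0856
gripper_force: 0.0
```

Run:
```python
from h import *
s=observe();ci=camera_info("wrist");im=get_image("wrist");cv2.imwrite("pics/w_foot.png",im)
import pickle;pickle.dump((s,ci,im),open("foot.pkl","wb"))
print(s["position"],s["tool_rot"].round(3),s["time_s"])
```

```text
[0.62717232 0.08187036 0.1991656 ] [[-1.     0.001 -0.   ]
 [ 0.001  1.    -0.   ]
 [ 0.    -0.    -1.   ]] 2.65
```

View pics/w_foot.png

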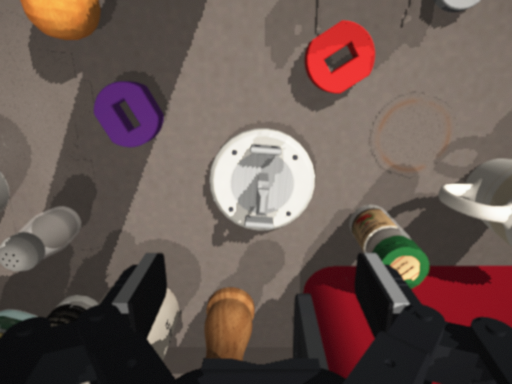

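The wrist view shows the foot's disc centred at about (263,179), with cheeks at (265,148) and (262,217) and the post between them. I'll look at it closer.

Run:
```python
from h import *
import pickle
s,ci,im=pickle.load(open("foot.pkl","rb"))
c=im[120:240,203:323]; cv2.imwrite("pics/footzoom.png",cv2.resize(c,(600,600),interpolation=cv2.INTER_CUBIC))
hsv=cv2.cvtColor(im,cv2.COLOR_BGR2HSV); m=((hsv[...,2]>120)&(hsv[...,1]<60)).astype(np.uint8); w=np.zeros_like(m); w[115:245,195:330]=1; m*=w
cs=max(cv2.findContours(m,0,1)[0],key=cv2.contourArea); h=cv2.convexHull(cs)
p=np.array([onz("wrist",q[0],.018,ci)[:2] for q in cs]); print(cv2.minEnclosingCircle((p*1000).astype(np.float32)))
p=np.array([onz("wrist",q[0],.018,ci)[:2] for q in h])
A=np.c_[2*p,np.ones(len(p))];b=(p**2).sum(1);x=np.linalg.lstsq(A,b,rcond=None)[0];print(x[:2],np.sqrt(x[2]+x[0]**2+x[1]**2))
for z in(.018,.038,.078):
  print(z,[(proj("wrist",(x[0]+dx,x[1],z),ci)-[203,120])*5 for dx in(-.012,0,.012)])
```

```text
((647.9683837890625, 79.48554229736328), 97.67338562011719)
[0.64638315 0.0773014 ] 0.09348793086335097
0.018 [array([262.68563175, 254.23830828]), array([262.94099203, 310.72147123]), array([263.19114497, 365.96427908])]
0.038 [array([261.28859417, 281.27376492]), array([261.57575696, 340.78853707]), array([261.85670789, 398.91807682])]
0.078 [array([257.92343307, 346.40562465]), array([258.29487067, 413.05615865]), array([258.65716294, 477.94430105])]
```

View pics/footzoom.png

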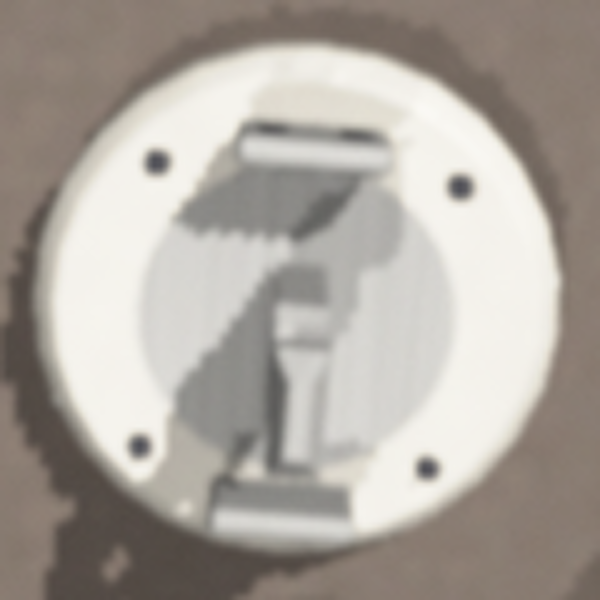

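The zoomed crop shows four deck screws at (157,162), (461,187), (427,468) and (138,446), cheek tops near (316,150) and (283,522), and the narrow post-top face from about (305,350) to (300,465). I'll compute the foot pose from these.

Run:
```python
from h import *
import pickle
s,ci,im=pickle.load(open("foot.pkl","rb"))
f=lambda p,z: onz("wrist",((p[0]+.5)/5-.5+203,(p[1]+.5)/5-.5+120),z,ci)[:2]
d=np.array([f(p,.018) for p in((157,162),(461,187),(427,468),(138,446))]); print("dots",d.round(4).tolist(),d.mean(0))
for i,j in((0,1),(3,2),(0,3),(1,2)): v=d[j]-d[i]; print(np.degrees(np.arctan2(v[1],v[0])).round(1),np.hypot(*v).round(4))
hsv=cv2.cvtColor(im,cv2.COLOR_BGR2HSV); print(im[179,222],im[130,215],im[125,263])
m=((im.min(2)>195)).astype(np.uint8); w=np.zeros_like(m); w[115:245,195:330]=1; m*=w
cs=max(cv2.findContours(m,0,1)[0],key=cv2.contourArea); h=cv2.convexHull(cs)[:,0]
p=np.array([onz("wrist",q,.018,ci)[:2] for q in h])
from scipy.optimize import least_squares
r=least_squares(lambda x:np.hypot(*(p-x[:2]).T)-x[2],[.64,.08,.055],loss="soft_l1",f_scale=.001);print("circle",r.x)
c=[f((316,150),.038),f((283,522),.038)];v=c[1]-c[0];print("cheek",c,np.mean(c,0),np.degrees(np.arctan2(v[1],v[0])),np.hypot(*v))
t=[f((305,350),.078),f((300,465),.078)];print("post",t,np.mean(t,0))
```

```text
dots [[0.6149, 0.0559], [0.62, 0.1167], [0.6808, 0.1115], [0.6758, 0.0504]] [0.6478936  0.08363237]
85.2 0.0611
85.3 0.0614
-5.2 0.0611
-4.9 0.061
[237 243 245] [115 125 139] [ 96 104 117]
circle [0.64497315 0.08520193 0.05200687]
cheek [array([0.60850542, 0.08727064]), array([0.68431198, 0.08103663])] [0.6464087  0.08415364] -4.701178532579335 0.07606245507525244
post [array([0.63466606, 0.08490921]), array([0.65559075, 0.08411428])] [0.64512841 0.08451175]
```

Request:
drive_tool --offset '[[1,-0.26,0],[1,-0.26,0],[1,-0.26,0],[1,-0.26,0],[1,-0.26,0],[0.3,0,0],[0,0,0],[0,0,0],[0,0,0],[0,0,0]]' --turn '[[0,0,0],[0,0,0],[0,0,0],[0,0,0],[0,0,1],[0,0,1],[0,0,1],[0,0,1],[0,0,1],[0,0,0]]' --hand '[1,1,1,1,1,1,1,1,1,1]'

```text
time_s: 3.95
position: [0.4153, 0.031, 0.1994]
tool_rot: [[-0.866, 0.499, 0.0], [0.499, 0.866, -0.0], [-0.0, 0.0, -1.0]]
ft_force: [-0.0, -0.3, 0.3]
grip_width: 0.0858
gripper_force: 0.0
```

```bash
cat >> h.py <<'E'
def part(tag,approx,ztop,off=.0207):
    """wrist picture; part outline and slot on plane ztop; prints move in tool units to centre TCP (xy)"""
    s=observe();ci=camera_info("wrist");im=get_image("wrist");cv2.imwrite(f"pics/{tag}.png",im)
    u,v=proj("wrist",(*approx,ztop),ci).round().astype(int); print("pix",u,v)
    x0,y0=max(u-60,0),max(v-60,0); c=im[y0:y0+120,x0:x0+120]; cv2.imwrite(f"pics/{tag}z.png",cv2.resize(c,(600,600),interpolation=cv2.INTER_CUBIC))
    return s,ci,im,(x0,y0)
def face(ci,im,uv,ztop,thr):
    g=cv2.GaussianBlur(im,(3,3),0).astype(int); m=((g.min(2)>thr)&(g.max(2)-g.min(2)<22)).astype(np.uint8)
    cs,hi=cv2.findContours(m,cv2.RETR_CCOMP,cv2.CHAIN_APPROX_NONE)
    k=[i for i in range(len(cs)) if hi[0][i][3]<0 and cv2.contourArea(cs[i])>600 and np.hypot(*(cs[i][:,0].mean(0)-uv))<40]
    for i in k:
        W=lambda c:np.array([onz("wrist",q,ztop,ci)[:2]*1000 for q in c[:,0]]).astype(np.float32)
        p=W(cs[i]); (cx,cy),r=cv2.minEnclosingCircle(p); print("outer",cx,cy,"r",r,"rect",cv2.minAreaRect(p))
        j=hi[0][i][2]
        while j>=0:
            if cv2.contourArea(cs[j])>60: q=W(cs[j]);print(" slot",cv2.minAreaRect(q))
            j=hi[0][j][0]
E
python3 - <<'E'
from h import *
s,ci,im,o=part("spac",(.433,.019),.02)
print(s["position"],s["time_s"],o, np.degrees(np.arctan2(s["tool_rot"][1,0],s["tool_rot"][0,0])))
for t in(110,130,150): print(t);face(ci,im,(o[0]+60,o[1]+60),.02,t)
E
```

```text
pix 258 185
[0.41531482 0.03104921 0.19943203] 3.95 (np.int64(198), np.int64(125)) 150.0377442999849
110
outer 434.7158508300781 22.595245361328125 r 32.9899787902832 rect ((434.49591064453125, 22.322433471679688), (55.189414978027344, 65.85140991210938), 55.67109680175781)
 slot ((435.2170104980469, 19.310665130615234), (16.66925621032715, 30.572965621948242), 56.306922912597656)
130
outer 435.43780517578125 22.88538932800293 r 32.30236053466797 rect ((434.9898376464844, 22.233116149902344), (52.283992767333984, 64.6042709350586), 55.518001556396484)
150
outer 436.18170166015625 23.23604965209961 r 30.88687515258789 rect ((441.51611328125, 31.531091690063477), (28.23030662536621, 61.57876205444336), 57.162574768066406)
```

View pics/spacz.png

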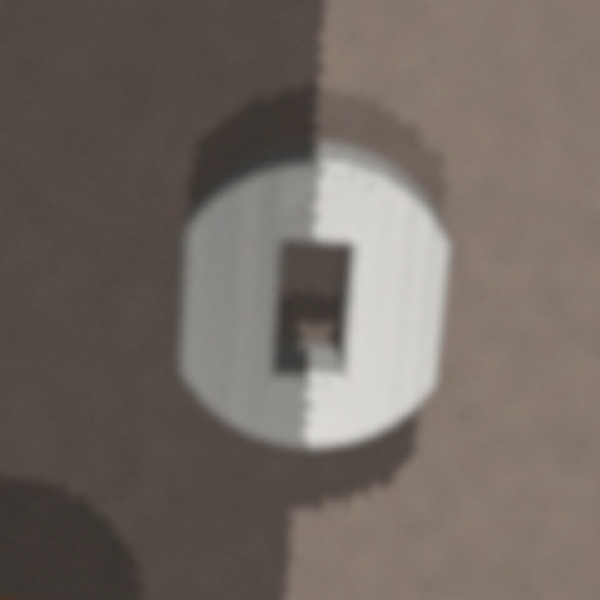

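The spacer sits centred at about (315,305) in the crop. Its slot corners are (281,240), (354,243), (346,375) and (273,375), and its flats run (187,215)-(180,370) and (450,243)-(438,382).

```bash
cat >> h.py <<'E'
def pose(pts_slot,fl,fr,o,ci,z):
    f=lambda p: onz("wrist",((p[0]+.5)/5-.5+o[0],(p[1]+.5)/5-.5+o[1]),z,ci)[:2]
    S=np.array([f(p) for p in pts_slot]);L=np.array([f(p) for p in fl]);R=np.array([f(p) for p in fr])
    a=[np.degrees(np.arctan2(*(q-p)[::-1])) for p,q in((S[0],S[3]),(S[1],S[2]),L,R)]
    print("slot c",S.mean(0).round(4),"flats c",np.vstack([L,R]).mean(0).round(4),"ang",np.round(a,1), "flat gap",np.hypot(*(L.mean(0)-R.mean(0))),"slot len",np.hypot(*(S[0]-S[3])),np.hypot(*(S[0]-S[1])))
E
python3 - <<'E'
from h import *
pose([(281,240),(354,243),(346,375),(273,375)],[(187,215),(180,370)],[(450,243),(438,382)],(198,125),camera_info("wrist"),.02)
E
```

```text
slot c [0.4358 0.0202] flats c [0.4348 0.0209] ang [-33.4 -32.7 -33.7 -33.1] flat gap 0.0535900740565631 slot len 0.029139937627245968 0.014801464267985391
```

Request:
drive_tool --offset '[[-0.57,0.03,0],[0,0,1],[0,0,1],[0,0,1],[0,0,1],[0,0,0.6],[0,0,0.33],[0,0,0],[0,0,0],[0,0,0]]' --turn '[[0,0,0],[0,0,0.53],[0,0,0],[0,0,0],[0,0,0],[0,0,0],[0,0,0],[0,0,0],[0,0,0],[0,0,0]]' --hand '[1,1,1,1,1,1,1,1,0.3,0.3]' --newtons 50

```text
time_s: 5.25
position: [0.4361, 0.0206, 0.003]
tool_rot: [[-0.837, 0.547, 0.002], [0.547, 0.837, -0.0], [-0.001, 0.0, -1.0]]
ft_force: [-7.7, 3.0, 25.2]
grip_width: 0.0528
gripper_force: 48.8
```

Request:
drive_tool --offset '[[0,0,0],[0,0,0],[0,0,0],[0,0,-0.3],[0,0,-1],[0,0,-1],[0,0,-1],[0,0,0],[0,0,0],[0,0,0]]' --turn '[[0,0,0],[0,0,0],[0,0,0],[0,0,0],[0,0,0],[0,0,0],[0,0,0],[0,0,0],[0,0,0],[0,0,0]]' --hand '[0.3,0.3,0.3,0.3,0.3,0.3,0.3,0.3,0.3,0.3]'

```text
time_s: 6.5
position: [0.435, 0.0208, 0.1332]
tool_rot: [[-0.837, 0.547, -0.002], [0.547, 0.837, 0.001], [0.002, -0.001, -1.0]]
ft_force: [0.0, 0.6, -2.3]
grip_width: 0.0528
gripper_force: 53.6
```

Run:
```python
from h import *
s=observe();ci=camera_info("wrist");im=get_image("wrist");cv2.imwrite("pics/held1.png",im)
import pickle;pickle.dump((s,ci,im),open("held1.pkl","wb"))
c=im[224:384,128:384];cv2.imwrite("pics/held1z.png",cv2.resize(c,(800,500),interpolation=cv2.INTER_CUBIC))
p=s["position"];R=s["tool_rot"]
for z in(-.005,-.0,.005): print(z,[proj("wrist",p+R@np.array([x,0,z-.02]),ci).round(1) for x in(-.031,0,.031)])
```

```text
-0.005 [array([258.5, 342.5]), array([258.5, 282.9]), array([258.4, 214. ])]
-0.0 [array([258.6, 334.4]), array([258.5, 276.2]), array([258.5, 209.3])]
0.005 [array([258.6, 326.7]), array([258.6, 269.9]), array([258.6, 204.8])]
```

View pics/held1z.png

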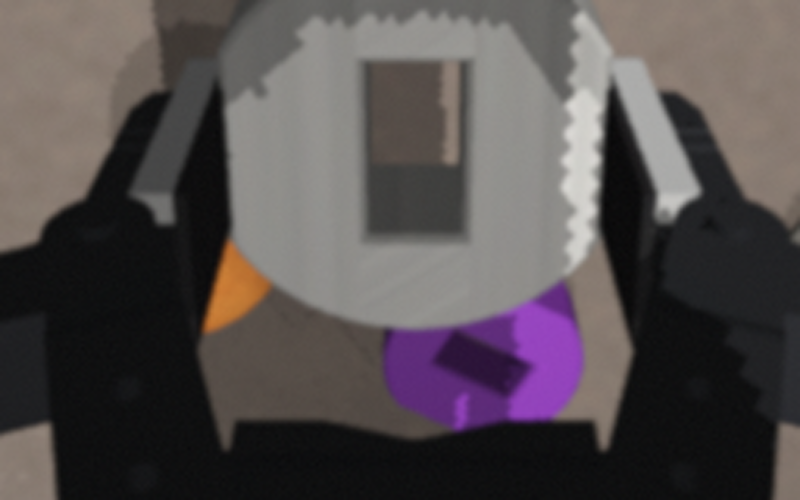

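The held spacer's slot spans zoom (361,59)-(474,240), so its mid-line is 3 px right of the computed tool plane. That is a wrist camera bias of about 1.2 mm in tool y, and there is almost none in x. Next I'll carry it over the post.

Request:
drive_tool --offset '[[-0.72,0.84,0.07],[-0.72,0.84,0.07],[-0.72,0.84,0.07],[-0.72,0.84,0.07],[-0.73,0.83,0.05],[0,0,0],[0,0,0],[0,0,0],[0,0,0],[0,0,0]]' --turn '[[0,0,0],[0,0,0],[0,0,0],[0,0,0],[0,0,0],[0,0,-1],[0,0,-1],[0,0,-1],[0,0,-1],[0,0,-0.7]]' --hand '[0.3,0.3,0.3,0.3,0.3,0.3,0.3,0.3,0.3,0.3]'

```text
time_s: 7.8
position: [0.6479, 0.082, 0.1195]
tool_rot: [[-0.996, 0.084, -0.002], [0.084, 0.996, 0.0], [0.002, -0.0, -1.0]]
ft_force: [0.8, 0.2, -1.2]
grip_width: 0.0526
gripper_force: 53.5
```

Run:
```python
from h import *
s=observe();ci=camera_info("wrist");im=get_image("wrist")
c=im[184:344,128:384];cv2.imwrite("pics/over1.png",cv2.resize(c,(800,500),interpolation=cv2.INTER_CUBIC))
p=s["position"];R=s["tool_rot"];print(p,np.degrees(np.arctan2(R[1,0],R[0,0])),s["ft_force"])
f=lambda q:((proj("wrist",q,ci)-[128,184])*3.125).round(0)
for z in(.068,.0735,.078): print(z,[f((.6475+dx*np.cos(.087),.082-dx*np.sin(.087),z)) for dx in(-.012,-.007,0,.007,.012)])
```

```text
[0.64786408 0.08198052 0.1194958 ] 175.2000535435425 [ 0.79200305  0.20880032 -1.2494222 ]
0.068 [array([412.,  33.]), array([412.,  56.]), array([412.,  89.]), array([412., 120.]), array([412., 142.])]
0.0735 [array([412.,  42.]), array([412.,  66.]), array([412.,  99.]), array([412., 131.]), array([412., 154.])]
0.078 [array([412.,  50.]), array([412.,  74.]), array([412., 108.]), array([412., 141.]), array([412., 164.])]
```

View pics/over1.png

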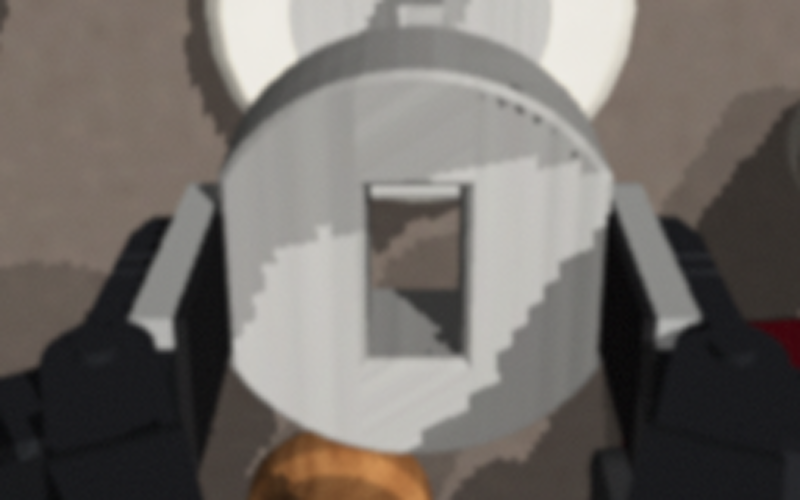

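The post is hidden under the disc, but the base ring is centred at x≈421 against the slot at x≈418, so the foot lies about 0.8 mm further in +y. I'll correct for that, lower onto the head and feel the force.

Request:
drive_tool --offset '[[0.01,0.02,0.3],[0,0,0.4],[0,0,0.2],[0,0,0.1],[0,0,0.08],[0,0,0.07],[0,0,0.06],[0,0,0],[0,0,0],[0,0,0]]' --turn '[[0,0,0],[0,0,0],[0,0,0],[0,0,0],[0,0,0],[0,0,0],[0,0,0],[0,0,0],[0,0,0],[0,0,0]]' --hand '[0.3,0.3,0.3,0.3,0.3,0.3,0.3,0.3,0.3,0.3]'

```text
time_s: 9.1
position: [0.648, 0.0828, 0.0727]
tool_rot: [[-0.996, 0.086, 0.0], [0.086, 0.996, -0.0], [-0.0, 0.0, -1.0]]
ft_force: [-1.0, 0.2, -1.3]
grip_width: 0.053
gripper_force: 53.6
```

Request:
drive_tool --offset '[[0,0,0.15],[0,0,0.15],[0,0,0.15],[0,0,0.15],[0,0,0.15],[0,0,0.15],[0,0,0.15],[0,0,0.1],[0,0,0.05],[0,0,0]]' --turn '[[0,0,0],[0,0,0],[0,0,0],[0,0,0],[0,0,0],[0,0,0],[0,0,0],[0,0,0],[0,0,0],[0,0,0]]' --hand '[0.3,0.3,0.3,0.3,0.3,0.3,0.3,0.3,0.3,0.3]'

```text
time_s: 10.35
position: [0.6479, 0.0828, 0.0245]
tool_rot: [[-0.996, 0.086, -0.0], [0.086, 0.996, 0.0], [0.0, 0.0, -1.0]]
ft_force: [0.4, 0.1, -0.9]
grip_width: 0.0527
gripper_force: 53.6
```

Request:
drive_tool --offset '[[0,0,0.03],[0,0,0.03],[0,0,0.03],[0,0,0.01],[0,0,0],[0,0,0],[0,0,0],[0,0,0],[0,0,0],[0,0,0]]' --turn '[[0,0,0],[0,0,0],[0,0,0],[0,0,0],[0,0,0],[0,0,0],[0,0,0],[0,0,0],[0,0,0],[0,0,0]]' --hand '[0.3,0.3,0.3,0.3,0.3,0.3,0.9,0.9,0.9,0.9]'

```text
time_s: 11.6
position: [0.6479, 0.0828, 0.0204]
tool_rot: [[-0.996, 0.086, -0.0], [0.086, 0.996, -0.0], [0.0, -0.0, -1.0]]
ft_force: [-0.8, 1.0, -0.4]
grip_width: 0.0768
gripper_force: 0.0
```

Request:
drive_tool --offset '[[0,0,-1],[0,0,-1],[0,0,-1],[0.54,-0.99,-1],[0.54,-0.99,-0.5],[0.54,-0.99,0],[0.54,-0.99,0],[0.54,-0.99,0],[0.54,-0.99,0],[0.54,-0.99,0]]' --turn '[[0,0,0],[0,0,0],[0,0,0],[0,0,0],[0,0,0],[0,0,0],[0,0,0],[0,0,0],[0,0,0],[0,0,0]]' --hand '[0.9,0.9,0.9,1,1,1,1,1,1,1]'

```text
time_s: 12.85
position: [0.4724, -0.1814, 0.2007]
tool_rot: [[-0.996, 0.086, 0.0], [0.086, 0.996, -0.0], [-0.0, -0.0, -1.0]]
ft_force: [0.8, -0.5, -0.1]
grip_width: 0.0856
gripper_force: 0.0
```

Request:
drive_tool --offset '[[0.54,-0.97,0],[0,0,0],[0,0,0],[0,0,0],[0,0,0],[0,0,0],[0,0,0],[0,0,0],[0,0,0],[0,0,0]]' --turn '[[0,0,0],[0,0,-1],[0,0,-1],[0,0,-1],[0,0,-1],[0,0,-1],[0,0,-0.83],[0,0,0],[0,0,0],[0,0,0]]' --hand '[1,1,1,1,1,1,1,1,1,1]'

```text
time_s: 14.1
position: [0.4484, -0.2171, 0.2005]
tool_rot: [[-0.866, -0.5, -0.0], [-0.5, 0.866, -0.0], [0.0, -0.0, -1.0]]
ft_force: [-1.4, 0.3, 0.5]
grip_width: 0.0857
gripper_force: 0.0
```

Run:
```python
from h import *
s,ci,im,o=part("ring",(.465,-.207),.014)
print(s["position"],s["time_s"],o, np.degrees(np.arctan2(s["tool_rot"][1,0],s["tool_rot"][0,0])))
for t in(90,110,130): print(t);face(ci,im,(o[0]+60,o[1]+60),.014,t)
```

```text
pix 261 181
[ 0.44841091 -0.21705112  0.20052743] 14.1 (np.int64(201), np.int64(121)) -150.03191429347717
90
110
outer 466.323974609375 -206.76075744628906 r 28.65195083618164 rect ((466.7520446777344, -207.09677124023438), (55.66507339477539, 48.586700439453125), 30.039710998535156)
 slot ((465.9488220214844, -207.71429443359375), (30.529815673828125, 14.786758422851562), 30.40711784362793)
130
outer 466.4237060546875 -207.2716827392578 r 27.859848022460938 rect ((466.8496398925781, -207.39688110351562), (53.69675064086914, 46.56122970581055), 31.078733444213867)
 slot ((466.3824462890625, -207.34683227539062), (33.82088088989258, 16.864490509033203), 30.0389461517334)
```

View pics/ringz.png

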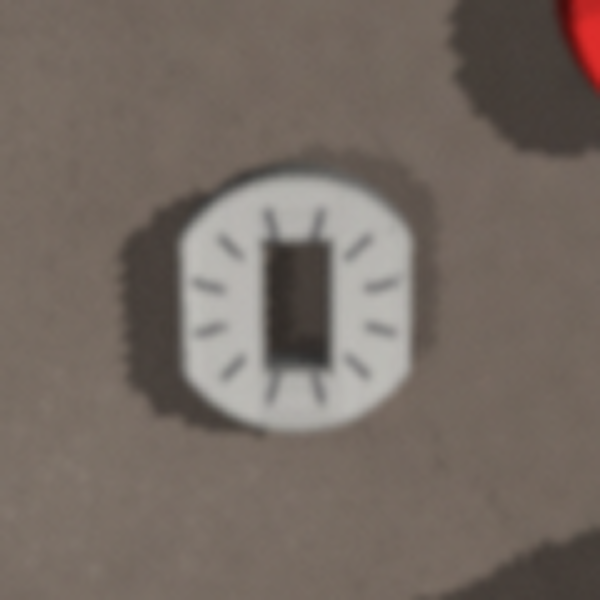

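The ring crop clearly shows 12 ribs, with the centre at about (297,303) and the slot upright and aligned with the tool. Next I'll grasp it.

Request:
drive_tool --offset '[[-0.52,-0.04,0],[0,0,1],[0,0,1],[0,0,1],[0,0,1],[0,0,0.6],[0,0,0.26],[0,0,0],[0,0,0],[0,0,0]]' --turn '[[0,0,0],[0,0,0],[0,0,0],[0,0,0],[0,0,0],[0,0,0],[0,0,0],[0,0,0],[0,0,0],[0,0,0]]' --hand '[1,1,1,1,1,1,1,1,0.25,0.25]' --newtons 50

```text
time_s: 15.4
position: [0.4676, -0.2083, 0.0069]
tool_rot: [[-0.866, -0.5, 0.001], [-0.5, 0.866, -0.001], [-0.001, -0.002, -1.0]]
ft_force: [0.3, -1.2, -0.4]
grip_width: 0.0515
gripper_force: 0.0
```

Request:
drive_tool --offset '[[0,0,0],[0,0,0],[0,0,0],[0,0,-0.3],[0,0,-1],[0,0,-1],[0,0,-1],[0,0,-0.3],[0,0,0],[0,0,0]]' --turn '[[0,0,0],[0,0,0],[0,0,0],[0,0,0],[0,0,0],[0,0,0],[0,0,0],[0,0,0],[0,0,0],[0,0,0]]' --hand '[0.25,0.25,0.25,0.25,0.25,0.25,0.25,0.25,0.25,0.25]'

```text
time_s: 16.65
position: [0.4667, -0.2077, 0.1489]
tool_rot: [[-0.866, -0.5, -0.002], [-0.5, 0.866, 0.002], [0.001, 0.002, -1.0]]
ft_force: [0.5, -0.2, 0.3]
grip_width: 0.0458
gripper_force: 51.6
```

Run:
```python
from h import *
s=observe();ci=camera_info("wrist");im=get_image("wrist");cv2.imwrite("pics/held2.png",im)
p=s["position"];R=s["tool_rot"]; zt=p[2]-.006+.014
print(p,s["ft_force"].round(1),s["grip_width"])
uv=proj("wrist",(*p[:2],zt),ci);print(uv)
for t in(80,100,120): print(t);face(ci,im,uv,zt,t)
```

```text
[ 0.4666994  -0.20766751  0.14887034] [ 0.5 -0.2  0.3] 0.04582983615402998
[260.99805171 261.3759696 ]
80
100
outer 461.9989929199219 -208.46307373046875 r 30.692005157470703 rect ((463.30462646484375, -208.84896850585938), (57.91693115234375, 48.03915786743164), 31.839784622192383)
 slot ((470.960205078125, -190.51922607421875), (7.83927059173584, 2.8921284675598145), 76.74320220947266)
 slot ((484.0133361816406, -213.0895538330078), (2.858302116394043, 8.26511287689209), 78.42015838623047)
 slot ((461.40606689453125, -190.59579467773438), (3.0706002712249756, 7.900051593780518), 14.231413841247559)
120
outer 462.5113525390625 -210.869873046875 r 26.542177200317383 rect ((457.4134826660156, -217.7959747314453), (29.3067569732666, 52.57268142700195), 54.31449508666992)
 slot ((470.8648376464844, -226.197265625), (2.6385529041290283, 7.116750240325928), 17.2497501373291)
```

Run:
```python
from h import *
im=cv2.imread("pics/held2.png");ci=camera_info("wrist");s=observe();p=s["position"];R=s["tool_rot"]
g=cv2.GaussianBlur(im,(3,3),0).min(2)
def prof(ax,fix):
    out=[]
    for a in range(-36,37,1):
        t=np.array([a,fix,0]) if ax=="x" else np.array([fix,a,0])
        u=proj("wrist",p+R@(t/1000+[0,0,-.008]),ci); x,y=u.round().astype(int); out.append(f"{a}:{g[y,x]}")
    print(ax,fix," ".join(out))
prof("x",1);prof("x",-3);prof("x",5);prof("y",5);prof("y",0)
```

```text
x 1 -36:60 -35:60 -34:61 -33:61 -32:61 -31:61 -30:62 -29:62 -28:63 -27:66 -26:90 -25:107 -24:107 -23:108 -22:110 -21:113 -20:114 -19:114 -18:111 -17:109 -16:110 -15:112 -14:100 -13:79 -12:57 -11:52 -10:50 -9:50 -8:51 -7:52 -6:52 -5:56 -4:62 -3:64 -2:63 -1:63 0:69 1:92 2:100 3:103 4:103 5:104 6:102 7:103 8:105 9:105 10:103 11:103 12:105 13:106 14:104 15:109 16:138 17:153 18:153 19:154 20:153 21:151 22:153 23:157 24:158 25:155 26:156 27:153 28:141 29:115 30:87 31:84 32:83 33:90 34:98 35:99 36:99
x -3 -36:61 -35:60 -34:61 -33:62 -32:62 -31:62 -30:62 -29:63 -28:63 -27:65 -26:88 -25:106 -24:107 -23:108 -22:110 -21:112 -20:113 -19:115 -18:111 -17:110 -16:110 -15:111 -14:97 -13:79 -12:58 -11:52 -10:49 -9:50 -8:51 -7:52 -6:52 -5:56 -4:63 -3:64 -2:64 -1:74 0:94 1:103 2:104 3:105 4:104 5:102 6:104 7:105 8:105 9:104 10:105 11:105 12:106 13:107 14:106 15:110 16:148 17:174 18:164 19:153 20:151 21:150 22:152 23:156 24:158 25:155 26:155 27:151 28:133 29:102 30:74 31:72 32:72 33:90 34:102 35:102 36:101
x 5 -36:58 -35:60 -34:60 -33:61 -32:60 -31:60 -30:61 -29:61 -28:61 -27:63 -26:79 -25:104 -24:108 -
[... 660 characters left out ...]
4 1:104 2:103 3:103 4:103 5:102 6:81 7:72 8:107 9:133 10:134 11:104 12:90 13:90 14:80 15:52 16:54 17:60 18:68 19:74 20:81 21:87 22:71 23:26 24:11 25:18 26:52 27:92 28:92 29:92 30:92 31:83 32:52 33:30 34:23 35:24 36:26
y 0 -36:12 -35:19 -34:57 -33:89 -32:92 -31:92 -30:92 -29:82 -28:42 -27:18 -26:21 -25:22 -24:27 -23:131 -22:157 -21:159 -20:157 -19:155 -18:155 -17:155 -16:156 -15:155 -14:155 -13:155 -12:155 -11:155 -10:156 -9:159 -8:165 -7:127 -6:102 -5:104 -4:103 -3:94 -2:83 -1:72 0:66 1:69 2:69 3:64 4:64 5:64 6:64 7:70 8:82 9:88 10:89 11:90 12:90 13:91 14:93 15:91 16:95 17:106 18:105 19:111 20:119 21:117 22:110 23:53 24:9 25:9 26:14 27:31 28:73 29:91 30:92 31:92 32:90 33:72 34:32 35:19 36:19
```

Request:
drive_tool --offset '[[-0.95,0.5,0],[-0.95,0.5,0],[-0.95,0.5,0],[-0.95,0.5,0],[-0.95,0.5,0],[-0.94,0.51,0],[-0.94,0.51,0],[-0.94,0.51,0],[0,0,0],[0,0,0]]' --turn '[[0,0,0],[0,0,0],[0,0,0],[0,0,0],[0,0,0],[0,0,0],[0,0,0],[0,0,0],[0,0,1],[0,0,1]]' --hand '[0.25,0.25,0.25,0.25,0.25,0.25,0.25,0.25,0.25,0.25]'

```text
time_s: 17.95
position: [0.6485, 0.0836, 0.1482]
tool_rot: [[-0.952, -0.307, -0.003], [-0.307, 0.952, 0.0], [0.003, 0.001, -1.0]]
ft_force: [0.5, 0.3, -1.2]
grip_width: 0.0458
gripper_force: 51.6
```

Request:
drive_tool --offset '[[0,0,0],[0,0,0],[0,0,0],[0,0,0],[0,0,0.4],[0,0,0.4],[0,0,0],[0,0,0],[0,0,0],[0,0,0]]' --turn '[[0,0,1],[0,0,1],[0,0,1],[0,0,0.83],[0,0,0],[0,0,0],[0,0,0],[0,0,0],[0,0,0],[0,0,0]]' --hand '[0.25,0.25,0.25,0.25,0.25,0.25,0.25,0.25,0.25,0.25]'

```text
time_s: 19.2
position: [0.6489, 0.083, 0.1186]
tool_rot: [[-0.996, 0.086, 0.001], [0.086, 0.996, -0.0], [-0.001, 0.0, -1.0]]
ft_force: [1.0, -0.8, -1.0]
grip_width: 0.0459
gripper_force: 51.6
```

Request:
drive_tool --offset '[[0.01,0,0.3],[0,0,0.3],[0,0,0.1],[0,0,0.08],[0,0,0.08],[0,0,0.08],[0,0,0.08],[0,0,0.06],[0,0,0],[0,0,0]]' --turn '[[0,0,0],[0,0,0],[0,0,0],[0,0,0],[0,0,0],[0,0,0],[0,0,0],[0,0,0],[0,0,0],[0,0,0]]' --hand '[0.25,0.25,0.25,0.25,0.25,0.25,0.25,0.25,0.25,0.25]'

```text
time_s: 20.45
position: [0.6484, 0.0831, 0.075]
tool_rot: [[-0.996, 0.086, 0.0], [0.086, 0.996, -0.0], [-0.0, -0.0, -1.0]]
ft_force: [0.4, 0.2, 0.2]
grip_width: 0.0456
gripper_force: 51.6
```

Request:
drive_tool --offset '[[0,0,0.12],[0,0,0.12],[0,0,0.12],[0,0,0.12],[0,0,0.1],[0,0,0.06],[0,0,0.04],[0,0,0],[0,0,0],[0,0,0]]' --turn '[[0,0,0],[0,0,0],[0,0,0],[0,0,0],[0,0,0],[0,0,0],[0,0,0],[0,0,0],[0,0,0],[0,0,0]]' --hand '[0.25,0.25,0.25,0.25,0.25,0.25,0.25,0.25,0.25,0.25]'

```text
time_s: 21.7
position: [0.6484, 0.0831, 0.0479]
tool_rot: [[-0.996, 0.086, 0.0], [0.086, 0.996, -0.0], [-0.0, 0.0, -1.0]]
ft_force: [0.7, 0.2, -0.7]
grip_width: 0.0459
gripper_force: 51.6
```

Request:
drive_tool --offset '[[0,0,0.03],[0,0,0.03],[0,0,0.02],[0,0,0],[0,0,0],[0,0,0],[0,0,0],[0,0,0],[0,0,0],[0,0,0]]' --turn '[[0,0,0],[0,0,0],[0,0,0],[0,0,0],[0,0,0],[0,0,0],[0,0,0],[0,0,0],[0,0,0],[0,0,0]]' --hand '[0.25,0.25,0.25,0.25,0.25,0.25,0.9,0.9,0.9,0.9]'

```text
time_s: 22.95
position: [0.6484, 0.0831, 0.0444]
tool_rot: [[-0.996, 0.086, -0.0], [0.086, 0.996, 0.0], [0.0, 0.0, -1.0]]
ft_force: [0.5, 0.1, -0.0]
grip_width: 0.0769
gripper_force: 0.0
```

Request:
drive_tool --offset '[[0,0,-1],[0,0,-1],[0,0,-1],[0.92,0.66,-0.9],[0.92,0.66,0],[0.92,0.66,0],[0.92,0.66,0],[0.92,0.66,0],[0.92,0.66,0],[0,0,0]]' --turn '[[0,0,0],[0,0,0],[0,0,0],[0,0,0],[0,0,0],[0,0,0],[0,0,0],[0,0,0],[0,0,0],[0,0,-0.82]]' --hand '[0.9,0.9,0.9,1,1,1,1,1,1,1]'

```text
time_s: 24.2
position: [0.4399, 0.2616, 0.2009]
tool_rot: [[-1.0, -0.005, -0.0], [-0.005, 1.0, 0.0], [0.0, 0.0, -1.0]]
ft_force: [-0.4, -0.8, -0.7]
grip_width: 0.0853
gripper_force: 0.0
```

Request:
drive_tool --offset '[[0,0,0],[0,0,0],[0,0,0],[0,0,0],[0,0,0],[0,0,0],[0,0,0],[0,0,0],[0,0,0],[0,0,0]]' --turn '[[0,0,0],[0,0,0],[0,0,0],[0,0,0],[0,0,0],[0,0,0],[0,0,0],[0,0,0],[0,0,0],[0,0,0]]' --hand '[1,1,1,1,1,1,1,1,1,1]'

```text
time_s: 25.45
position: [0.4421, 0.26, 0.2005]
tool_rot: [[-1.0, 0.001, -0.0], [0.001, 1.0, 0.0], [0.0, 0.0, -1.0]]
ft_force: [0.3, 0.5, -1.0]
grip_width: 0.0852
gripper_force: 0.0
```

Run:
```python
from h import *
s,ci,im,o=part("coll",(.462,.26),.014)
print(s["position"],s["time_s"],o, np.degrees(np.arctan2(s["tool_rot"][1,0],s["tool_rot"][0,0])))
for t in(90,110,130): print(t);face(ci,im,(o[0]+60,o[1]+60),.014,t)
print([ "%d %d"%tuple(proj("wrist",s["position"]+s["tool_rot"]@np.array([0,0,z]),ci)) for z in(0,.19)])
```

```text
pix 260 181
[0.44206007 0.25998468 0.20052223] 25.45 (np.int64(200), np.int64(121)) 179.96290774444026
90
outer 513.5833740234375 263.2592468261719 r 265.4236755371094 rect ((474.5849304199219, 255.25076293945312), (360.021728515625, 527.804443359375), 12.345196723937988)
 slot ((652.0511474609375, 170.9622039794922), (19.705249786376953, 7.74529504776001), 3.9297993183135986)
 slot ((555.423828125, 74.97781372070312), (9.05642318725586, 20.666746139526367), 80.874755859375)
 slot ((534.6117553710938, 202.0411834716797), (10.655112266540527, 17.03728485107422), 31.846166610717773)
 slot ((534.2777099609375, 46.94623947143555), (10.891013145446777, 23.56276512145996), 73.75382232666016)
 slot ((520.9075317382812, 60.74788284301758), (9.391565322875977, 15.725172996520996), 7.674668788909912)
 slot ((514.36328125, 27.346994400024414), (32.21885299682617, 25.49135398864746), 78.19721984863281)
 slot ((504.6941223144531, 76.10115051269531), (14.159881591796875, 10.436945915222168), 37.58558654785156)
 slot ((501.2562561035156, 209.6952362060547), (26.098268508911133, 14.228131294250488),
[... 1319 characters left out ...]
3906)
 slot ((315.8777770996094, 231.2676239013672), (13.632883071899414, 15.55189037322998), 81.7878646850586)
110
outer 462.2188415527344 260.5935363769531 r 24.647478103637695 rect ((462.2405090332031, 260.3471374511719), (48.11196517944336, 40.935543060302734), 1.111348271369934)
 slot ((461.905517578125, 259.94989013671875), (28.33255386352539, 14.755326271057129), 0.03105930984020233)
130
outer 462.20977783203125 260.59832763671875 r 24.038732528686523 rect ((461.7513122558594, 260.07513427734375), (46.93317794799805, 39.374717712402344), 1.0558613538742065)
 slot ((462.46533203125, 260.0008544921875), (29.543983459472656, 16.580705642700195), 0.4557427167892456)
['259 252', '260 161']
```

View pics/collz.png

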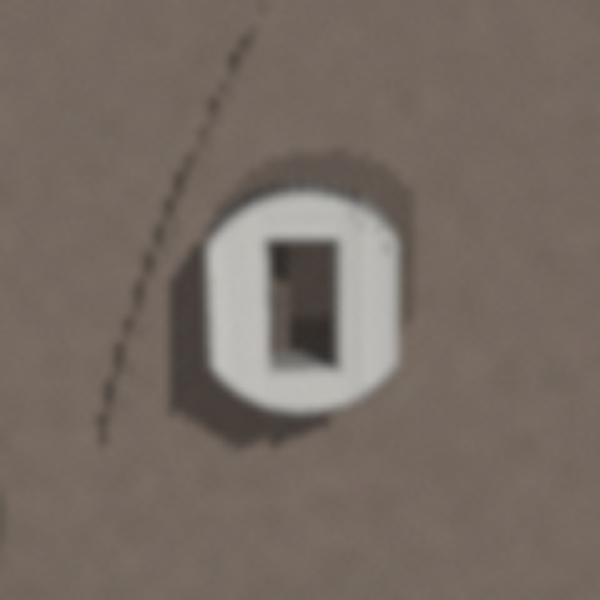

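The collar crop shows the smallest ring centred at about (304,303) with its slot upright, matching the tool's direction. I'll grasp it.

Request:
drive_tool --offset '[[-0.48,0,0],[0,0,1],[0,0,1],[0,0,1],[0,0,1],[0,0,0.6],[0,0,0.26],[0,0,0],[0,0,0],[0,0,0]]' --turn '[[0,0,0],[0,0,-0.1],[0,0,0],[0,0,0],[0,0,0],[0,0,0],[0,0,0],[0,0,0],[0,0,0],[0,0,0]]' --hand '[1,1,1,1,1,1,1,1,0.2,0.2]' --newtons 50

```text
time_s: 26.75
position: [0.4617, 0.2601, 0.007]
tool_rot: [[-1.0, -0.01, 0.002], [-0.01, 1.0, 0.001], [-0.002, 0.0, -1.0]]
ft_force: [-0.0, 0.8, -0.5]
grip_width: 0.0513
gripper_force: 0.0
```

Request:
drive_tool --offset '[[0,0,0],[0,0,0],[0,0,0],[0,0,0],[0,0,-0.3],[0,0,-1],[0,0,-1],[0,0,-1],[0,0,-0.3],[0,0,0]]' --turn '[[0,0,0],[0,0,0],[0,0,0],[0,0,0],[0,0,0],[0,0,0],[0,0,0],[0,0,0],[0,0,0],[0,0,0]]' --hand '[0.2,0.2,0.2,0.2,0.2,0.2,0.2,0.2,0.2,0.2]'

```text
time_s: 28.0
position: [0.4612, 0.2599, 0.1504]
tool_rot: [[-1.0, -0.01, 0.001], [-0.01, 1.0, 0.0], [-0.001, 0.0, -1.0]]
ft_force: [-0.0, 0.7, -0.7]
grip_width: 0.0382
gripper_force: 50.6
```

Run:
```python
from h import *
im=get_image("wrist");cv2.imwrite("pics/held3.png",im);ci=camera_info("wrist");s=observe();p=s["position"];R=s["tool_rot"];print(p)
g=cv2.GaussianBlur(im,(3,3),0).min(2)
def prof(ax,fix):
    out=[]
    for a in range(-30,31,1):
        t=np.array([a,fix,0]) if ax=="x" else np.array([fix,a,0])
        u=proj("wrist",p+R@(t/1000+[0,0,-.008]),ci); x,y=u.round().astype(int); out.append(f"{a}:{g[y,x]}")
    print(ax,fix," ".join(out))
prof("x",-3);prof("x",3);prof("y",6)
```

```text
[0.46081245 0.25980224 0.14938018]
x -3 -30:98 -29:99 -28:99 -27:99 -26:99 -25:101 -24:115 -23:133 -22:160 -21:163 -20:163 -19:163 -18:174 -17:184 -16:184 -15:180 -14:147 -13:111 -12:113 -11:113 -10:112 -9:113 -8:113 -7:107 -6:99 -5:99 -4:96 -3:98 -2:100 -1:100 0:101 1:101 2:101 3:101 4:100 5:100 6:100 7:101 8:100 9:99 10:99 11:100 12:102 13:101 14:119 15:152 16:157 17:153 18:152 19:153 20:155 21:157 22:160 23:150 24:86 25:71 26:73 27:79 28:96 29:101 30:99
x 3 -30:88 -29:97 -28:97 -27:97 -26:98 -25:99 -24:105 -23:110 -22:115 -21:117 -20:117 -19:117 -18:117 -17:115 -16:101 -15:90 -14:68 -13:53 -12:52 -11:52 -10:51 -9:52 -8:53 -7:63 -6:89 -5:97 -4:102 -3:101 -2:101 -1:102 0:102 1:101 2:100 3:100 4:101 5:100 6:99 7:100 8:99 9:99 10:99 11:98 12:98 13:98 14:122 15:153 16:157 17:153 18:152 19:153 20:154 21:157 22:167 23:168 24:95 25:74 26:73 27:81 28:96 29:99 30:102
y 6 -30:76 -29:74 -28:76 -27:100 -26:126 -25:129 -24:128 -23:128 -22:109 -21:48 -20:21 -19:97 -18:153 -17:158 -16:158 -15:156 -14:155 -13:155 -12:154 -11:154 -10:157 -9:172 -8:183 -7:151 -6:106 -5:99 -4:100 -3:100 -2:102 -1:102 0:103 1:102 2:101 3:99 4:100 5:100 6:94 7:88 8:134 9:178 10:183 11:181 12:181 13:186 14:183 15:129 16:119 17:117 18:116 19:89 20:29 21:34 22:91 23:127 24:129 25:129 26:128 27:109 28:80 29:75 30:76
```

Request:
drive_tool --offset '[[-0.93,-0.9,0],[-0.93,-0.9,0],[-0.93,-0.89,0],[-0.92,-0.89,0],[-0.92,-0.89,0],[0,0,0.4],[0,0,0.4],[0,0,0],[0,0,0],[0,0,0]]' --turn '[[0,0,0],[0,0,0],[0,0,0],[0,0,0],[0,0,0],[0,0,0.93],[0,0,0],[0,0,0],[0,0,0],[0,0,0]]' --hand '[0.2,0.2,0.2,0.2,0.2,0.2,0.2,0.2,0.2,0.2]'

```text
time_s: 29.3
position: [0.6483, 0.0833, 0.1189]
tool_rot: [[-0.996, 0.086, 0.001], [0.086, 0.996, -0.0], [-0.001, 0.0, -1.0]]
ft_force: [-0.4, 0.8, -0.7]
grip_width: 0.0378
gripper_force: 50.6
```

Request:
drive_tool --offset '[[0.01,0,0.3],[0,0,0.3],[0,0,0.1],[0,0,0.08],[0,0,0.08],[0,0,0.08],[0,0,0.08],[0,0,0.06],[0,0,0],[0,0,0]]' --turn '[[0,0,0],[0,0,0],[0,0,0],[0,0,0],[0,0,0],[0,0,0],[0,0,0],[0,0,0],[0,0,0],[0,0,0]]' --hand '[0.2,0.2,0.2,0.2,0.2,0.2,0.2,0.2,0.2,0.2]'

```text
time_s: 30.55
position: [0.6479, 0.083, 0.075]
tool_rot: [[-0.996, 0.087, 0.0], [0.087, 0.996, -0.0], [-0.0, 0.0, -1.0]]
ft_force: [-0.9, -0.4, -0.2]
grip_width: 0.0378
gripper_force: 50.6
```

Request:
drive_tool --offset '[[0,0,0.08],[0,0,0.08],[0,0,0.08],[0,0,0.06],[0,0,0.04],[0,0,0.03],[0,0,0.025],[0,0,0],[0,0,0],[0,0,0]]' --turn '[[0,0,0],[0,0,0],[0,0,0],[0,0,0],[0,0,0],[0,0,0],[0,0,0],[0,0,0],[0,0,0],[0,0,0]]' --hand '[0.2,0.2,0.2,0.2,0.2,0.2,0.2,0.2,0.2,0.2]'

```text
time_s: 31.8
position: [0.6478, 0.083, 0.0592]
tool_rot: [[-0.996, 0.087, 0.0], [0.087, 0.996, -0.0], [-0.0, 0.0, -1.0]]
ft_force: [-0.3, 0.9, 0.7]
grip_width: 0.0383
gripper_force: 50.7
```

Request:
drive_tool --offset '[[0,0,0],[0,0,0],[0,0,0],[0,0,0],[0,0,0],[0,0,0],[0,0,0],[0,0,0],[0,0,0],[0,0,0]]' --turn '[[0,0,0.5],[0,0,0.5],[0,0,0.5],[0,0,0.5],[0,0,0.5],[0,0,0.5],[0,0,0.5],[0,0,0.5],[0,0,0.5],[0,0,0.5]]' --hand '[0.2,0.2,0.2,0.2,0.2,0.2,0.2,0.2,0.2,0.2]'

```text
time_s: 33.05
position: [0.6479, 0.0831, 0.0592]
tool_rot: [[-0.818, 0.575, 0.0], [0.575, 0.818, 0.0], [-0.0, 0.0, -1.0]]
ft_force: [-0.6, 0.4, 0.3]
grip_width: 0.0377
gripper_force: 50.7
```

No resistance so far; I'll continue.

Request:
drive_tool --offset '[[0,0,0],[0,0,0],[0,0,0],[0,0,0],[0,0,0],[0,0,0],[0,0,0],[0,0,0],[0,0,0],[0,0,0]]' --turn '[[0,0,0.9],[0,0,0.9],[0,0,0.9],[0,0,0.9],[0,0,0.9],[0,0,0.9],[0,0,0.9],[0,0,0.9],[0,0,0.9],[0,0,0.9]]' --hand '[0.2,0.2,0.2,0.2,0.2,0.2,0.2,0.2,0.2,0.2]'

```text
time_s: 34.3
position: [0.6479, 0.0831, 0.0592]
tool_rot: [[-0.014, 1.0, 0.0], [1.0, 0.014, 0.0], [0.0, 0.0, -1.0]]
ft_force: [-0.0, -0.2, 0.1]
grip_width: 0.0379
gripper_force: 50.7
```

Request:
drive_tool --offset '[[0,0,0.015],[0,0,0],[0,0,0],[0,0,0],[0,0,0],[0,0,0],[0,0,0],[0,0,0],[0,0,0],[0,0,0]]' --turn '[[0,0,0],[0,0,0],[0,0,0],[0,0,0],[0,0,0],[0,0,0],[0,0,0],[0,0,0],[0,0,0],[0,0,0]]' --hand '[0.2,0.2,0.2,0.9,0.9,0.9,0.9,0.9,0.9,0.9]'

```text
time_s: 35.55
position: [0.6478, 0.083, 0.0585]
tool_rot: [[-0.017, 1.0, -0.0], [1.0, 0.017, -0.0], [-0.0, -0.0, -1.0]]
ft_force: [0.0, 1.0, 0.7]
grip_width: 0.0767
gripper_force: 0.0
```

Request:
drive_tool --offset '[[0,0,-0.3],[0,0,-0.8],[0,0,-1],[0,0,-1],[0,0,-0.5],[0,0,0],[0,0,0],[0,0,0],[0,0,0],[0,0,0]]' --turn '[[0,0,0],[0,0,0],[0,0,0],[0,0,0],[0,0,0],[0,0,0],[0,0,0],[0,0,0],[0,0,0],[0,0,0]]' --hand '[0.9,0.9,0.9,0.9,0.9,0.9,0.9,0.9,0.9,0.9]'

```text
time_s: 36.8
position: [0.6478, 0.083, 0.2022]
tool_rot: [[-0.017, 1.0, -0.001], [1.0, 0.017, 0.0], [0.0, -0.001, -1.0]]
ft_force: [-1.3, 0.4, 0.5]
grip_width: 0.0768
gripper_force: 0.0
```

Run:
```python
from h import *
ci=camera_info("wrist");im=get_image("wrist");cv2.imwrite("pics/end.png",im)
u,v=proj("wrist",(.648,.083,.05),ci).astype(int);x,y=max(u-65,0),max(v-50,0);print(u,v)
cv2.imwrite("pics/endz.png",cv2.resize(im[y:y+100,x:x+130],(780,600),interpolation=cv2.INTER_CUBIC))
```

```text
259 172
```

View pics/endz.png

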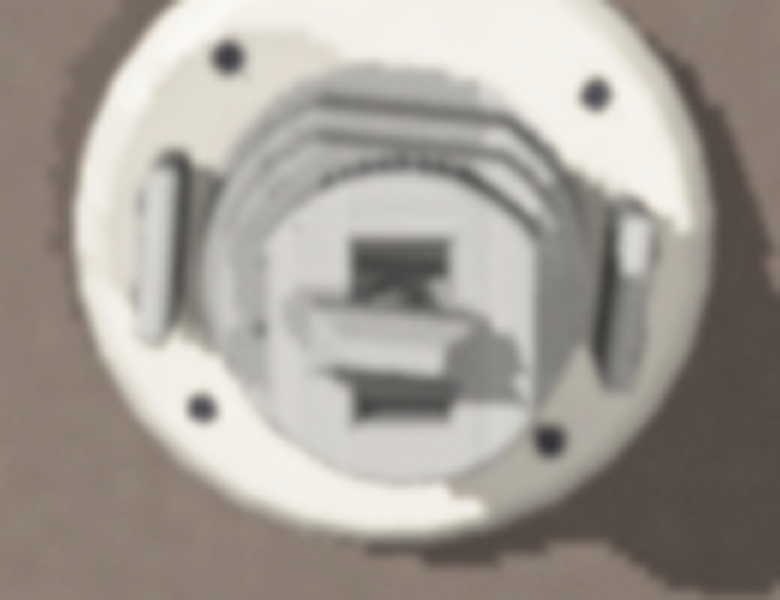

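The stack is seated: the collar, at about (400,330), has its slot across the post head, with the ring and spacer stepped below it. The gripper is clear, so I'll hand in.

```bash
python3 -c "
from rig import env
print(env.close_job())"
```

```text
the job is handed in; nothing more can be done
None
```

The spacer, grinding ring and locking collar are on the post in order, the collar is turned about 84° under the head, and the job is handed in at about 37 s; the final wrist picture shows the stack seated, but no verdict came back.

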